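# Hold the glue-stick box open for refilling

### The arm

A 6-joint arm with a two-finger parallel gripper is mounted at the origin on the work surface. World frame = base frame: x ahead of the robot, y to its left, z up, the work surface at z = 0. Lengths are in mm, angles in rad, forces in N, time in s.
With the tool pointing down it reaches from about 400 to 925 mm from the base axis. Payload 12.5 kg.
Tool frame: the origin (TCP) lies at the very end of the fingers, on their centre line; the grasp point (between the pads) lies 19 mm behind it; y points along the fingers, z is the direction in which the jaws open and shut, and the axes are right-handed (so a half turn about y gives the same grasp; the last joint's range is limited). The gripper opens to 95 mm and grips with 3 to 60 N. Pads are 20 mm wide; open, the fingers measure 119 mm over their backs; the gripper's body (75 mm by 180 mm) begins 59 mm behind the grasp point.
Start: joints at [1.121, 0.491, 1.559, -0, 1.092, -0.106], TCP at [210.651, 588.45, 214.661] pointing down, gripper open.
Joint ranges: [-3.1, 3.1], [-0.84, 2.19], [0.05, 2.79], [-1.13, 4.28], [0.06, 2.93], [-2.69, 2.69]. Speed limits (rad/s): [2.22, 2.22, 2.79, 3.14, 3.14, 3.14].

### API

Orientations are given as [roll, pitch, yaw] about the fixed x, y, z axes, in that order (R = Rz(yaw) Ry(pitch) Rx(roll)).
In Python, from cell import * gives the robot as it stands. The module is installed in compiled form; this text tells all that it offers.
- The arm moves only by the shell command python3 -m jog 'ROWS'. ROWS is a JSON object of lists of equal length, an entry for each row: "dp": the shift along the tool's x, y, z in m, a list of three; "rot": the turn, a rotation vector about the tool's x, y, z in rad, a list of three; "claw": the finger opening in m, from 0 to 0.0951. In form: {"dp": [[x, y, z], ...], "rot": [[wx, wy, wz], ...], "claw": [claw, ...]}. A call has 1 to 12 rows; each row is the pose to reach, as a shift and turn from the pose commanded when the call began, along the tool's axes at that moment; what a row does not reach only later rows make up. A row lasts 1/10 s, in which the tool goes at most 50 mm and 8.59 degrees, less where a joint would pass 70% of its speed; a pose out of reach is approached as far as the arm can. A call with a gripper value outside its range is refused whole. The fingers move at their own pace and stop on an object; the grip force is fixed at half the most. Time passes only in rows, so rows that repeat a pose let the fingers close. It gives the time, the measured TCP pose, the force and the opening at its end, in the units of the state.
- state(): the state, without advancing time (a new reading comes with each control period).
- read_camera(name): name is "side" or "top"; returns the picture (420x560x3 uint8, red, green, blue); there is no depth.
- camera_info(name): a dict with "fx", "fy", "cx", "cy" (pixels), "eye" and "rotation" of the camera in the world. Camera axes: x right, y down, z forward; pixel columns grow to the right and rows downward; lengths in mm; the calibration is good to about 2 mm. A picture is of the moment at which its call begins. camera_info takes no time and is no camera call.
- job_done(): hands the job in, once; it reports no verdict.
The state is a dict: "t": time; "joints": joint angles; "qvel": joint speeds; "tau": joint torques, N m; "eef_pos": TCP position; "tcp_rot": TCP orientation; "ft_force": force on the tool from outside, world axes, zero at the start; "moment": the same for the moment, N m; "opening": opening from 0.0 (shut) to 1.0 (fully open).
Only numpy, scipy, OpenCV 4.12 (cv2) and the standard library are available. Lean on these libraries where they do the work, as an engineer would, in place of code of your own. Each camera call takes 0.05 s, during which the arm holds its last target. There are 200 camera calls.

### The job

A colleague is about to refill the glue-stick box: turn its orange twist cap a quarter turn counterclockwise (seen from above) to free the green lid, then raise the lid and hold it open at 60 degrees from closed, level with the red mark on the white disc. The lid falls shut by itself, so finish while still holding it steady there with the fingers; do not let go. Leave the phone, the green-capped jar and the bowl near the box where they are.

Things in the scene. Friction and masses are not known exactly. Their poses are not given: they have to be found in the camera images.
- glue_box: white open-topped box, 180 (x) x 240 (y) x 90 mm high, fixed to the table, glue sticks inside. Origin: centre of its underside; +x from its front (cap and handle side) to its hinge side, +y to the left seen from the front, z up. Yaw up to 0.4 rad either way. At y = +65 mm a bracket 46 mm deep on the front wall carries the twist cap.
- red_mark (a point): outer end of the radial red mark on the fixed white disc (110 mm across, 4 mm thick, upright, centred on the hinge line, just left of the box, centred at box y = +123 mm). The mark lies in the plane in which the lid's mid-plane lies when open by 60 degrees; its outer end is 68 mm from the hinge line.
- lid (a joint): opening angle of the green lid, rad: 0 closed (level), grows as the front edge rises and swings back (right-handed about box +y); 60 degrees is 1.047; stop at 1.9. Hinge line along the box's y at the rear rim. The lid, about 0.32 kg, swings freely and falls shut if let go below about 90 degrees. It cannot rise while the twist cap's tongue lies over it.
- lid_hinge (a point): middle of the lid's hinge line, 94 mm above the table, at box x = +90 mm, y = 0. Axes turn with the lid. The lid plate is 182 (from the hinge line forward) x 240 x 8 mm, its mid-plane through this line.
- lid_handle (a point): centre of the lid's yellow handle: a lying cylinder, 24 mm diameter, 36 mm long along box y, on an 18 mm wide arm ahead of the lid. It is 225 mm from the hinge line in the lid's mid-plane, at box y = -60 mm; lid closed: 94 mm above the table, 45 mm ahead of the front wall, free below. Pinched on its two flat ends from above it can turn between the pads as the lid swings.
- twist_cap (a joint): turn of the orange twist cap, rad: 0 with its tongue pointing to box +x over the lid, grows counterclockwise seen from above, stop at 1.6. The lid is free from about 1.15 on. Starts between 0 and 0.25; stays where it is left; turning it takes about 0.05 N m.
- cap_top (a point): centre of the top of the orange twist cap, on its upright axis, 136 mm above the table (box x = -114, y = +65 mm). A ribbed upright cylinder, 36 mm diameter, 36 mm high (100 to 136 mm above the table); at its foot a tongue 14 mm wide, 6 mm thick reaches 37 mm from the axis. It is captive and does not come off or rise.
- phone: small black keypad phone, 115 x 50 x 14 mm, lying to the right of the box, origin under its centre; leave alone
- paste_jar: white jar with green cap, 58 mm diameter, 75 mm high, standing to the left of the box, origin under its centre; leave alone
- bowl: white plastic bowl, 120 mm across, 50 mm high, standing to the right, origin under its centre; leave alone

How it is judged (in metres and radians):
On the way:
1. the twist cap is turned until its tongue is clear, while the lid is still down (value of joint twist_cap above 1.15 rad and value of joint lid below 0.1 rad), for 0.1 s.
At the end, for the whole second after the job is handed in: The twist cap is undone (turned more than 1.1 rad) and the lid stands still at 60 degrees, give or take 8 degrees (0.907 to 1.187 rad), carried by the robot's fingers (more than 0.2 N) and not propped on the phone, jar or bowl (value of joint lid between 0.907 and 1.187 rad and velocity of joint lid between -0.1 and 0.1 rad/s and value of joint twist_cap above 1.1 rad and contact force between lid and the fingers above 0.2 N and contact force between lid and phone below 0.05 N and contact force between lid and paste_jar below 0.05 N and contact force between lid and bowl below 0.05 N); the arm keeps its last pose, push and grip.
It fails at once if the phone, the jar or the bowl is moved more than 3 cm (distance of any of phone, paste_jar, bowl from where it was at the start of the episode above 0.03 m).
It also fails if it takes over 48 s, if anything falls off the work surface, if the arm or the gripper's body presses on something with over 40 N, if the wrist force passes 120 N, or if a joint passes its speed limit or range.

## Working session

There is one attempt and no reset: what is moved stays moved. The work goes in short steps, Python scripts to look and compute and a shell command to move; the robot and the scene stay as the last step left them, time stands still between calls to the robot, and variables do not carry over. Pictures are saved under pics/ and viewed, on a budget of 10 in all, crops included, one or two more only if the job needs it, and the job is handed in when it is done.

```bash
mkdir -p pics; python3 - <<'E'
from cell import *
import cv2,numpy as np
for n in("side","top"):
    im=read_camera(n);np.save(f"pics/{n}0.npy",im);cv2.imwrite(f"pics/{n}0.png",im[:,:,::-1]);c=camera_info(n);print(n,c)
print(state())
a=[cv2.imread(f"pics/{n}0.png") for n in("side","top")]
E
```

```text
side {'fx': 496.072999090674, 'fy': 496.072999090674, 'cx': 279.96920681767153, 'cy': 213.6384036420984, 'eye': array([ 111.00032258, -742.61675297,  862.62705257]), 'rotation': array([-2.29616479, -0.01085934, -0.62821817])}
top {'fx': 500.1596651030023, 'fy': 500.1596651030023, 'cx': 270.3831934355448, 'cy': 204.65014314866906, 'eye': array([ 503.63154287,  -84.40323472, 1265.84242681]), 'rotation': array([-3.02795571,  0.00965074, -1.57747136])}
{'t': 0.1, 'joints': array([ 1.12137674e+00,  4.91454957e-01,  1.55938336e+00, -2.23759269e-05,
        1.09173533e+00, -1.05576661e-01]), 'qvel': array([-0.00327999, -0.00066855, -0.00131347, -0.0007967 ,  0.00170378,
        0.00222759]), 'tau': array([ 3.62219886e-03, -6.13629127e+01, -2.58600605e+01,  6.93874620e-02,
        4.70660313e-02, -7.20087542e-05]), 'eef_pos': array([210.5647332 , 588.22499569, 214.14950578]), 'tcp_rot': array([-1.57177395e+00,  8.36412469e-05, -3.43832644e-01]), 'ft_force': array([-0.41175833,  0.63328557, -0.08917876]), 'moment': array([ 1.70932030e-02, -3.38123294e-02,  8.95569100e-05]), 'opening': 0.9989917440031661}
```

View pics/top0.png

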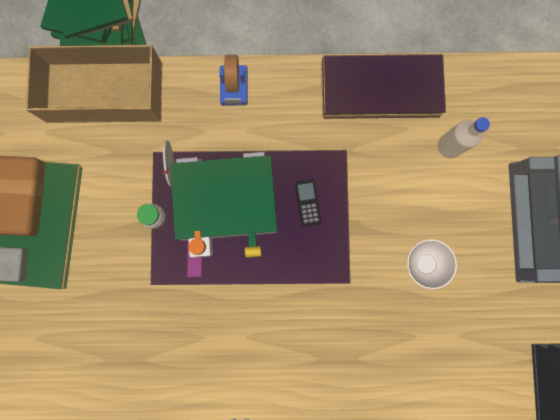

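View pics/side0.png

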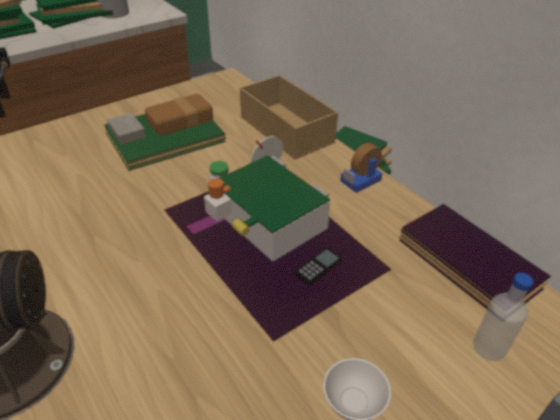

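Top view: the green lid spans about (172–276, 156–239), with the orange cap at (197,247), its tongue pointing up, and the yellow handle at (253,252). The jar is at (150,215), the phone at (308,203) and the bowl at (432,264). The side view shows the same layout.

```bash
cat > h.py <<'E'
from cell import *
import cv2,numpy as np
from scipy.spatial.transform import Rotation as Rt
def ray(n,u,v):
    c=camera_info(n);R=Rt.from_euler('xyz',c['rotation']).as_matrix()
    d=R@np.array([(u-c['cx'])/c['fx'],(v-c['cy'])/c['fy'],1]);return np.array(c['eye']),d/np.linalg.norm(d)
def onz(n,u,v,z):
    e,d=ray(n,u,v);return e+d*(z-e[2])/d[2]
def tri(a,b):
    (e1,d1),(e2,d2)=ray(*a),ray(*b)
    A=sum(np.eye(3)-np.outer(d,d) for d in(d1,d2));r=sum((np.eye(3)-np.outer(d,d))@e for e,d in((e1,d1),(e2,d2)))
    return np.linalg.solve(A,r)
def mask(im,h0,h1,s=120,v=50):
    m=cv2.inRange(cv2.cvtColor(im,cv2.COLOR_RGB2HSV),(h0,s,v),(h1,255,255));return m
def blobs(m,amin=15):
    n,l,st,c=cv2.connectedComponentsWithStats(m)
    return [(c[i].round(1),st[i,4],l==i) for i in range(1,n) if st[i,4]>=amin]
E
python3 - <<'E'
from h import *
T=np.load("pics/top0.npy");S=np.load("pics/side0.npy")
for nm,im in(("top",T),("side",S)):
    print(nm)
    for col,a in(("orange",(3,13,170,120)),("yellow",(20,32,170,120)),("red",(0,3,150,80)),("green",(55,85,120,40))):
        print(col,[(b[0],b[1]) for b in blobs(mask(im,*a))])
g=[b for b in blobs(mask(T,55,85,120,40),3000)if abs(b[0][1]-197)<30 and 170<b[0][0]<280][0][2]
v,u=np.nonzero(cv2.morphologyEx(g.astype(np.uint8),cv2.MORPH_OPEN,np.ones((15,15))))
P=np.array([onz("top",x,y,98)[:2] for x,y in zip(u,v)],np.float32)
r=cv2.minAreaRect(P);print(r,cv2.boxPoints(r))
E
```

```text
top
orange [(array([196.5, 244.1]), np.int32(219))]
yellow [(array([252.4, 251.5]), np.int32(124))]
red []
green [(array([82.1, 18.4]), np.int32(2665)), (array([129.1,  28.8]), np.int32(38)), (array([138.1,  34.9]), np.int32(112)), (array([125. ,  32.8]), np.int32(55)), (array([95. , 35.1]), np.int32(111)), (array([225.1, 199.3]), np.int32(7039)), (array([147.5, 214.2]), np.int32(271)), (array([ 35.9, 239.3]), np.int32(486))]
side
orange [(array([215.6, 184. ]), np.int32(93)), (array([225.5, 188.3]), np.int32(22))]
yellow []
red []
green [(array([57.5,  2.8]), np.int32(278)), (array([14.8, 22.1]), np.int32(567)), (array([64.5, 16.9]), np.int32(447)), (array([196. , 131.5]), np.int32(45)), (array([152.1, 138.5]), np.int32(90)), (array([355. , 137.7]), np.int32(266)), (array([173.9, 139.9]), np.int32(154)), (array([272.2, 194.3]), np.int32(3897)), (array([218.4, 167.3]), np.int32(64))]Traceback (most recent call last):
  File "<stdin>", line 9, in <module>
  File "h.py", line 8, in onz
    e,d=ray(n,u,v);return e+d*(z-e[2])/d[2]
        ~~~^^^^^^^
  File "h.py", line 5, in ray
    c=camera_info(n);R=Rt.from_euler('xyz',c['rotation']).as_matrix()
ValueError: time passes only in moves, steps and waits
```

```bash
sed -i 's/^def ray/CI={n:camera_info(n) for n in("top","side")}\ndef ray/; s/c=camera_info(n);R/c=CI[n];R/' h.py
python3 - <<'E'
from h import *
T=np.load("pics/top0.npy")
g=[b for b in blobs(mask(T,55,85,120,40),3000)if 170<b[0][0]<280][0][2]
g=cv2.morphologyEx(g.astype(np.uint8),cv2.MORPH_OPEN,np.ones((15,15)))
C=max(cv2.findContours(g,0,1)[0],key=cv2.contourArea)[:,0]
P=np.array([onz("top",x,y,98)[:2] for x,y in C],np.float32)
r=cv2.minAreaRect(P);B=cv2.boxPoints(r);print(r,B)
# orange cap disc: remove tongue by opening
m=mask(T,3,13,170,120);d=cv2.morphologyEx(m,cv2.MORPH_OPEN,cv2.getStructuringElement(2,(11,11)))
print([(b[0],b[1]) for b in blobs(d)]);ys,xs=np.nonzero(m);print(xs.min(),xs.max(),ys.min(),ys.max())
for q in range(ys.min(),ys.max()+1): x=xs[ys==q];print(q,x.min(),x.max(),end='; ')
cap=[onz("top",*b[0],136) for b in blobs(d)];print(cap)
ha=onz("top",252.4,251.5,100);print("handle",ha)
e=np.r_[2*[0]]
S=np.load("pics/side0.npy");
crop=np.hstack([cv2.resize(T[145:265,140:280],None,fx=3,fy=3,interpolation=2),cv2.resize(S[130:250,180:320],None,fx=3,fy=3,interpolation=2)])
crop=cv2.resize(crop,(798,342));cv2.imwrite("pics/crop0.png",crop[:,:,::-1])
E
```

```text
((652.360595703125, 36.778594970703125), (168.75668334960938, 236.7955322265625), 3.9845457077026367) [[559.95905 149.02693]
 [576.4134  -87.19621]
 [744.76215 -75.46974]
 [728.3078  160.7534 ]]
[(array([196.2, 246.1]), np.int32(170))]
163 204 172 253
172 163 163; Traceback (most recent call last):
  File "<stdin>", line 11, in <module>
    return umr_minimum(a, axis, None, out, keepdims, initial, where)
ValueError: zero-size array to reduction operation minimum which has no identity
```

```bash

python3 - <<'E'
from h import *
T=np.load("pics/top0.npy");S=np.load("pics/side0.npy")
y=np.deg2rad(3.9845);R=np.array([[np.cos(y),-np.sin(y)],[np.sin(y),np.cos(y)]])
cap=onz("top",196.2,246.3,136)[:2];ha=onz("top",252.4,251.5,103)[:2]
d=ha-cap;print("cap",cap,"handle",ha,"yaw from pair",np.arctan2(d[1],d[0])-np.arctan2(-125,-21))
for nm,p,l in(("cap",cap,(-114,65)),("han",ha,(-135,-60)),("lid",(652.4,36.8),(0,0))): print(nm,"O=",np.array(p)-R@np.array(l))
print("tri cap",tri(("top",196.2,246.3),("side",215.6,184)))
m=mask(T,3,13,170,120);m[:225]=0;ys,xs=np.nonzero(m)
for q in range(ys.min(),ys.max()+1): x=xs[ys==q];print(q,x.min(),x.max(),end='; ')
print("jar",onz("top",147.5,214.2,75),"phone",onz("top",308,203,14),"bowl",onz("top",432,264,30))
crop=np.hstack([cv2.resize(T[145:265,140:280],None,fx=3,fy=3,interpolation=2),cv2.resize(S[130:250,180:320],None,fx=3,fy=3,interpolation=2)])
crop=cv2.resize(crop,(798,342));cv2.imwrite("pics/crop0.png",crop[:,:,::-1])
E
```

```text
cap [539.40511493  93.59756634] handle [527.53195707 -31.68448616] yaw from pair 0.07195648919082442
cap O= [657.64619306  36.6761517 ]
han O= [658.03645026  37.55117848]
lid O= [652.4  36.8]
tri cap [539.57844788  94.28983941 131.49452069]
231 197 199; 232 195 199; 233 195 199; 234 195 199; 235 195 200; 236 195 200; 237 195 199; 238 196 199; 239 195 199; 240 193 200; 241 192 201; 242 191 202; 243 190 203; 244 189 203; 245 189 203; 246 189 204; 247 189 203; 248 189 203; 249 189 203; 250 190 202; 251 191 202; 252 193 201; 253 194 199; jar [618.87241399 220.89062677  75.        ] phone [ 650.03254263 -168.03777596   14.        ] bowl [ 495.56152535 -467.80340537   30.        ]
```

View pics/crop0.png

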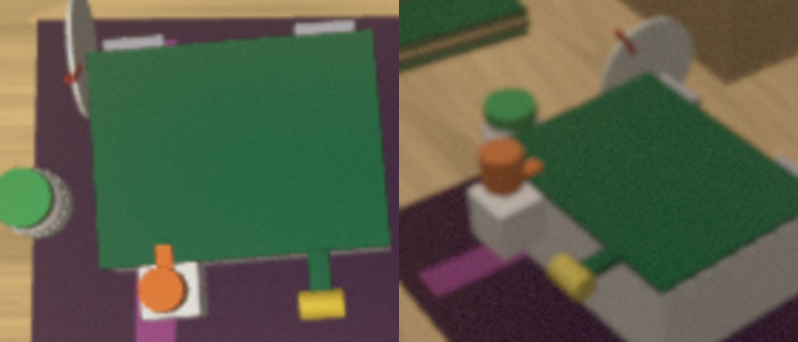

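Box origin ≈ (658, 37), yaw ≈ 0.071, cap ≈ (539.5, 93.6), handle ≈ (527.5, −31.7). All three features agree. Next I'll work out the approach to the cap.

```bash
cat >> h.py <<'E'
def plan(p,yaw):
    s=state();R=Rt.from_euler('xyz',s['tcp_rot']);G=Rt.from_euler('xyz',[-np.pi/2,0,yaw])
    print("dp",(R.inv().apply(np.array(p)-s['eef_pos'])/1000).round(4),"rot",(R.inv()*G).as_rotvec().round(3))
E
python3 -c "
from h import *
plan((539.5,93.6,175),-1.43)"
```

```text
dp [ 0.4764  0.0395 -0.3548] rot [1.000e-03 1.086e+00 0.000e+00]
```

```bash
python3 -m jog '{"dp":[[0.04,0,-0.03],[0.08,0,-0.06],[0.12,0,-0.09],[0.16,0,-0.12],[0.2,0,-0.15],[0.24,0.01,-0.18],[0.28,0.01,-0.21],[0.32,0.02,-0.24],[0.36,0.02,-0.27],[0.4,0.03,-0.3],[0.44,0.035,-0.33],[0.4764,0.0395,-0.3548]],"rot":[[0,0.1,0],[0,0.2,0],[0,0.3,0],[0,0.4,0],[0,0.5,0],[0,0.6,0],[0,0.7,0],[0,0.8,0],[0,0.9,0],[0,1,0],[0,1.086,0],[0,1.086,0]],"claw":[0.095,0.095,0.095,0.095,0.095,0.095,0.095,0.095,0.095,0.095,0.095,0.095]}'; python3 -c "
from h import *
plan((539.5,93.6,113),-1.43)"
```

```text
t: 1.3
eef_pos: [540.2, 91.7, 174.7]
tcp_rot: [-1.571, 0.0, -1.433]
ft_force: [-0.1, 0.8, -0.7]
opening: 0.998
dp [-0.002   0.0617 -0.0004] rot [ 0.001 -0.003 -0.   ]
```

```bash
python3 -m jog '{"dp":[[0,0.01,0],[0,0.025,0],[0,0.04,0],[0,0.055,0],[0,0.062,0],[0,0.062,0],[0,0.062,0],[0,0.062,0],[0,0.062,0],[0,0.062,0],[0,0.062,0],[0,0.062,0]],"rot":[[0,0,0],[0,0,0],[0,0,0],[0,0,0],[0,0,0],[0,0,0],[0,0,0],[0,0,0],[0,0,0],[0,0,0],[0,0,0],[0,0,0]],"claw":[0.095,0.095,0.095,0.095,0.095,0.095,0.02,0.02,0.02,0.02,0.02,0.02]}'; python3 -m jog '{"dp":[[0,0,0],[0,0,0],[0,0,0],[0,0,0]],"rot":[[0,0,0],[0,0,0],[0,0,0],[0,0,0]],"claw":[0.02,0.02,0.02,0.02]}'
```

```text
t: 2.5
eef_pos: [539.6, 93.8, 113.3]
tcp_rot: [-1.571, 0.0, -1.43]
ft_force: [-0.5, -0.3, 0.2]
opening: 0.55
t: 2.9
eef_pos: [540.8, 94.0, 113.3]
tcp_rot: [-1.568, 0.0, -1.43]
ft_force: [5.9, 1.3, -1.9]
opening: 0.374
```

```bash
python3 -m jog '{"dp":[[0,0,0],[0,0,0],[0,0,0],[0,0,0],[0,0,0],[0,0,0],[0,0,0],[0,0,0],[0,0,0],[0,0,0],[0,0,0],[0,0,0]],"rot":[[0,-0.12,0],[0,-0.25,0],[0,-0.38,0],[0,-0.51,0],[0,-0.64,0],[0,-0.77,0],[0,-0.9,0],[0,-1.03,0],[0,-1.16,0],[0,-1.29,0],[0,-1.42,0],[0,-1.5,0]],"claw":[0.02,0.02,0.02,0.02,0.02,0.02,0.02,0.02,0.02,0.02,0.02,0.02]}'
python3 -m jog '{"dp":[[0,0,0],[0,0,0],[0,0,0],[0,0,0]],"rot":[[0,0,0],[0,0,0],[0,0,0],[0,0,0]],"claw":[0.02,0.02,0.08,0.095]}'
python3 -m jog '{"dp":[[0,0,0],[0,0,0],[0,0,0],[0,-0.02,0],[0,-0.05,0],[0,-0.08,0],[0,-0.08,0]],"rot":[[0,0,0],[0,0,0],[0,0,0],[0,0,0],[0,0,0],[0,0,0],[0,0,0]],"claw":[0.095,0.095,0.095,0.095,0.095,0.095,0.095]}'
python3 - <<'E'
from h import *
plan((540,-31.7,190),0.071); plan((527.5,-31.7,190),0.071)
S=read_camera("side");T=read_camera("top")
crop=np.hstack([cv2.resize(T[145:265,140:280],None,fx=3,fy=3,interpolation=2),cv2.resize(S[130:250,180:320],None,fx=3,fy=3,interpolation=2)])
cv2.imwrite("pics/crop1.png",cv2.resize(crop,(798,342))[:,:,::-1])
E
```

```text
t: 4.1
eef_pos: [541.5, 94.6, 113.3]
tcp_rot: [-1.57, -0.005, 0.075]
ft_force: [8.6, 7.5, -5.2]
opening: 0.373
t: 4.5
eef_pos: [539.5, 93.9, 113.1]
tcp_rot: [-1.571, 0.0, 0.07]
ft_force: [0.1, -0.3, 0.5]
opening: 0.487
t: 5.2
eef_pos: [541.0, 93.9, 196.6]
tcp_rot: [-1.571, -0.006, 0.07]
ft_force: [0.7, -1.0, -1.2]
opening: 0.997
dp [-0.0098  0.0066 -0.1252] rot [ 0.    -0.001  0.006]
dp [-0.0223  0.0065 -0.1244] rot [ 0.    -0.001  0.006]
```

View pics/crop1.png

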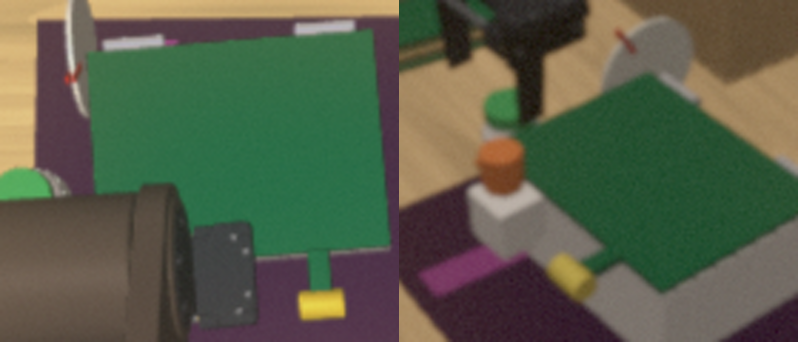

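The tongue has swung out of sight behind the cap, and the lid is still down. Next, over to the handle.

```bash
python3 -m jog '{"dp":[[-0.005,0,-0.03],[-0.012,0,-0.07],[-0.018,0,-0.11],[-0.02,0,-0.124],[-0.02,0.03,-0.124],[-0.02,0.06,-0.124],[-0.02,0.09,-0.124],[-0.02,0.105,-0.124],[-0.02,0.118,-0.124],[-0.02,0.118,-0.124],[-0.02,0.118,-0.124],[-0.02,0.118,-0.124]],"rot":[[0,0,0],[0,0,0],[0,0,0],[0,0,0],[0,0,0],[0,0,0],[0,0,0],[0,0,0],[0,0,0],[0,0,0],[0,0,0],[0,0,0]],"claw":[0.095,0.095,0.095,0.095,0.095,0.095,0.095,0.095,0.095,0.095,0.095,0.095]}'
python3 -m jog '{"dp":[[0,0,0],[0,0,0],[0,0,0],[0,0,0],[0,0,0],[0,0,0],[0,0,0],[0,0,0],[0,0,0],[0,0,0]],"rot":[[0,0,0],[0,0,0],[0,0,0],[0,0,0],[0,0,0],[0,0,0],[0,0,0],[0,0,0],[0,0,0],[0,0,0]],"claw":[0.02,0.02,0.02,0.02,0.02,0.02,0.02,0.02,0.02,0.02]}'
python3 - <<'E'
from h import *
for a in np.radians([0,6,12,18,24,30,36,42,48,54,60]): print(np.round([.225*(1-np.cos(a)),-.225*np.sin(a)],3).tolist())
T=read_camera("top");S=read_camera("side")
crop=np.hstack([cv2.resize(T[185:305,180:320],None,fx=3,fy=3,interpolation=2),cv2.resize(S[150:270,180:320],None,fx=3,fy=3,interpolation=2)])
cv2.imwrite("pics/crop2.png",cv2.resize(crop,(798,342))[:,:,::-1])
E
```

```text
t: 6.5
eef_pos: [528.5, -31.1, 75.6]
tcp_rot: [-1.571, -0.001, 0.07]
ft_force: [0.0, -0.2, -0.4]
opening: 1.001
t: 7.5
eef_pos: [528.3, -31.4, 75.1]
tcp_rot: [-1.571, 0.0, 0.07]
ft_force: [0.0, -2.2, -0.8]
opening: 0.375
[0.0, -0.0]
[0.001, -0.024]
[0.005, -0.047]
[0.011, -0.07]
[0.019, -0.092]
[0.03, -0.112]
[0.043, -0.132]
[0.058, -0.151]
[0.074, -0.167]
[0.093, -0.182]
[0.112, -0.195]
```

View pics/crop2.png

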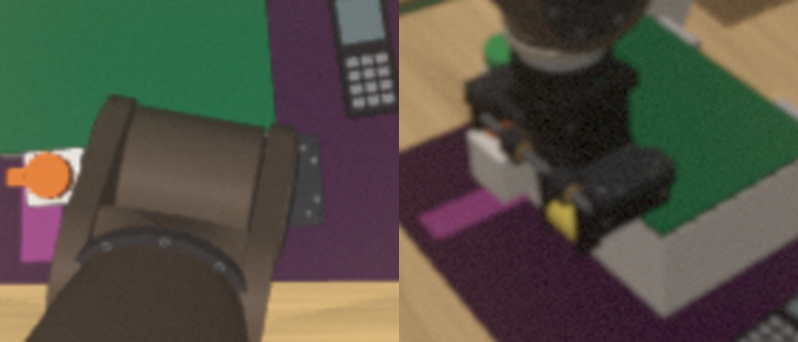

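The tongue now points left (about 90°), and the handle is pinched at 36 mm. I'll lift along the arc, first to 30°.

```bash
python3 -m jog '{"dp":[[0,-0.012,0],[0.001,-0.024,0],[0.003,-0.035,0],[0.005,-0.047,0],[0.008,-0.058,0],[0.011,-0.07,0],[0.015,-0.081,0],[0.019,-0.092,0],[0.024,-0.102,0],[0.03,-0.112,0],[0.03,-0.112,0],[0.03,-0.112,0]],"rot":[[0,0,0],[0,0,0],[0,0,0],[0,0,0],[0,0,0],[0,0,0],[0,0,0],[0,0,0],[0,0,0],[0,0,0],[0,0,0],[0,0,0]],"claw":[0.02,0.02,0.02,0.02,0.02,0.02,0.02,0.02,0.02,0.02,0.02,0.02]}'
```

```text
t: 8.8
eef_pos: [557.9, -29.2, 187.3]
tcp_rot: [-1.571, 0.0, 0.07]
ft_force: [-4.0, -4.4, 3.1]
opening: 0.374
```

```bash
python3 -m jog '{"dp":[[0.006,-0.01,0],[0.013,-0.02,0],[0.02,-0.029,0],[0.028,-0.039,0],[0.036,-0.047,0],[0.044,-0.055,0],[0.053,-0.063,0],[0.063,-0.07,0],[0.072,-0.076,0],[0.082,-0.083,0],[0.082,-0.083,0],[0.082,-0.083,0]],"rot":[[0,0,0],[0,0,0],[0,0,0],[0,0,0],[0,0,0],[0,0,0],[0,0,0],[0,0,0],[0,0,0],[0,0,0],[0,0,0],[0,0,0]],"claw":[0.02,0.02,0.02,0.02,0.02,0.02,0.02,0.02,0.02,0.02,0.02,0.02]}'
python3 -m jog '{"dp":[[0,0,0],[0,0,0],[0,0,0]],"rot":[[0,0,0],[0,0,0],[0,0,0]],"claw":[0.02,0.02,0.02]}'
python3 - <<'E'
from h import *
T=read_camera("top");S=read_camera("side")
p=state()['eef_pos'];y=.071;O=np.array([658,37.1]);x=np.array([np.cos(y),np.sin(y)])@(p[:2]-O)-90
print("lid deg from TCP",np.degrees(np.arctan2(p[2]+19-94,-x)),"radius",np.hypot(p[2]-75,x))
crop=np.hstack([cv2.resize(T[110:260,130:300],None,fx=3,fy=3,interpolation=2),cv2.resize(S[70:220,180:350],None,fx=3,fy=3,interpolation=2)])
cv2.imwrite("pics/crop3.png",cv2.resize(crop,(798,352))[:,:,::-1])
E
```

```text
t: 10.0
eef_pos: [640.5, -23.2, 270.1]
tcp_rot: [-1.571, -0.001, 0.07]
ft_force: [3.0, -1.1, -4.5]
opening: 0.374
t: 10.3
eef_pos: [640.2, -23.3, 269.9]
tcp_rot: [-1.57, -0.0, 0.07]
ft_force: [4.0, -0.8, -7.9]
opening: 0.376
lid deg from TCP 60.10674135879224 radius 224.8794965618738
```

View pics/crop3.png

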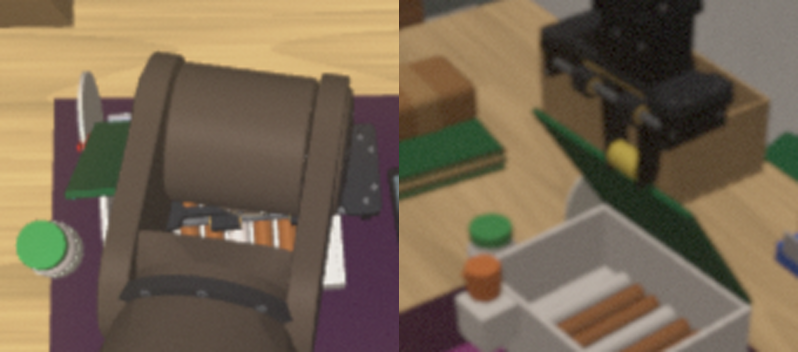

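```bash
python3 -m jog '{"dp":[[0,0,0],[0,0,0],[0,0,0],[0,0,0]],"rot":[[0,0,0],[0,0,0],[0,0,0],[0,0,0]],"claw":[0.02,0.02,0.02,0.02]}'
python3 - <<'E'
from h import *
y=.071;c=CI["side"];R=Rt.from_euler('xyz',c['rotation'])
for a in (52,60,68):
    t=np.radians(a);bx=90-182*np.cos(t);q=np.array([658+bx*np.cos(y)-120*np.sin(y),37.1+bx*np.sin(y)+120*np.cos(y),94+182*np.sin(t)])
    v=R.inv().apply(q-c['eye']);print(a,c['cx']+c['fx']*v[0]/v[2],c['cy']+c['fy']*v[1]/v[2])
E
```

```text
t: 10.8
eef_pos: [640.1, -23.2, 269.9]
tcp_rot: [-1.57, -0.0, 0.07]
ft_force: [4.6, -0.3, -7.9]
opening: 0.374
52 231.15425424930578 123.01996420716942
60 237.99448528398887 114.93180517484929
68 245.4622789327617 107.76186666027228
```

The lid's corner shows at (238.8, 116.9) in the side view. At 60° it should be at (238.0, 114.9), so the two agree. The hold is steady, so I'm handing in.

```bash
python3 -c "
from cell import *
print(job_done(),state()['t'])"
```

```text
the job is handed in; nothing more can be done
the job is handed in; nothing more can be done
```

I turned the twist cap about 1.5 rad counterclockwise while the lid was still down. I then pinched the yellow handle by its ends, raised the lid to about 60°, and handed the job in at about 10.8 s with the fingers still holding it.

- **Lid angle:** the tool position gives 60.1°. The lid corner in the side view lies within about 2 px of where 60° puts it, where 8° of error would shift it about 10 px.
- **Hold:** the opening stayed steady at 36 mm on the handle, and the wrist read about 9 N, unchanged over the last readings.
- **Cap:** after the turn, the top view showed the tongue pointing left, about 90° from where it started. I judged this by eye rather than measuring it.
- **Phone, jar and bowl:** I kept clear of all three. The pictures show no disturbance of the jar or the visible part of the phone, but I did not measure any of the three again at the end. The bowl was well away from the work and was not in the later pictures.

No check failed or disagreed. The hand-in reports no verdict, so the final one-second hold is not confirmed.

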